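# Press a spring test gauge on a plaster mould and hold the reading

## Task

Check the plaster mould with the round recess: take the spring test gauge out of its stand, hold it upright and still for one second with its tip free a few centimetres over the middle of the round recess so that it can zero, then press it gently straight down on the middle of the recess floor until its sprung tip is pushed in half way (6 of its 12 mm), never bottoming it out. Finish while you are still gripping the gauge and keeping it pressed at half travel, so that the reading can be taken. Press the tip on nothing else, and leave the moulds and everything else on the bench where they are.

Things in the scene. Friction and masses are not known exactly. Their poses are not given: they have to be found in the camera images.
- gauge: Upright round hand gauge, about 0.3 kg, hanging in the stand by its collar. Origin on the axis at the collar's underside, z up. Along z in mm: aluminium collar 50 across, 0 to 8; black handle 32 across, 8 to 60 (grip here from above, any yaw); steel cap with dial 34 across, 60 to 66; barrel 28 across, 0 to -32; sprung steel tip 12 across, ending at -52 when free.
- tip (a joint): Travel of the gauge's sprung tip into the barrel, in m: 0 free (as at the start), 0.012 bottomed out. The spring is preloaded: about 3 N to start it moving, then 0.8 N per mm more, so about 7.8 N at the half-way 0.006. The gauge's weight alone pushes it in less than 2 mm.
- tip_end (a point): Centre of the flat lower end of the sprung tip, 52 mm below the gauge's origin when the tip is free; moves up the gauge with the tip's travel.
- stand: Gauge stand, fixed: steel foot 100 x 90 x 10 mm, four thin posts, aluminium plate 90 x 80 x 10 mm, its top 80 mm above the bench, with a 34 mm hole at its centre in which the gauge's barrel hangs (collar on the plate, tip end 28 mm above the bench). The gauge lifts straight up, 52 mm to clear. Origin: centre of the foot's underside.
- mould_round: The mould to check: loose white plaster block 120 x 100 x 45 mm (x, y, z), 0.75 kg or so, with a round recess 70 mm across and 15 mm deep in the middle of its top. Origin: centre of its underside, on the bench.
- recess_floor (a point): Centre of the flat floor of the round recess, 30 mm above the bench and 15 mm below the mould's top.
- mould_square: Bystander: the same plaster block with a square recess, 62 x 62 mm. Origin: centre of its underside.
- mould_slot: Bystander: the same plaster block with a long narrow recess, 90 x 34 mm. Origin: centre of its underside.
- slip_jar: Bystander: white plastic jar, 76 mm across, 100 mm tall. Origin: centre of its underside.
- water_pot: Bystander: open terracotta pot, 90 mm across, 95 mm tall. Origin: centre of its underside.
- spray_flask: Bystander: grey plastic bottle, 64 mm across, 120 mm tall. Origin: centre of its underside.
- trim_tool: Bystander: wooden trimming tool with a wire loop, lying flat, 175 mm long, 13 mm thick. Origin: on the bench under its middle.
- wood_rib: Bystander: flat wooden rib, 50 x 110 x 8 mm, lying. Origin: centre of its underside.
Not all that is in view belongs to the job. What is shaped like the gauge but yellow is not meant.

How it is judged:
By the outcome, as a careful person would: the job done as asked, in the order asked, and still so for the second after the job is handed in, while the arm keeps its last pose, push and grip.
It also fails if it takes over 40 s, if anything falls off the work surface, if the arm or the gripper's body presses on something with over 40 N, if the wrist force passes 120 N, or if a joint passes its speed limit or range.

## Robot

A 6-joint arm with a two-finger parallel gripper is mounted at the origin on the work surface. World frame = base frame: x ahead of the robot, y to its left, z up, the work surface at z = 0. Lengths are in mm, angles in rad, forces in N, time in s.
With the tool pointing down it reaches from about 300 to 850 mm from the base axis. Payload 5.4 kg.
Tool frame: the origin (TCP) lies midway between the tips of the shut fingers; the grasp point (between the pads) lies r.hold_point_z behind it (r.hold_point_z is the distance from the TCP to the grasp point, in mm); z points along the fingers, x is the direction in which the jaws open and shut, and the axes are right-handed (so a half turn about z gives the same grasp; the last joint's range is limited). The gripper opens to 85 mm and grips with 20 to 120 N. Pads are 22 mm wide; open, the fingers measure 114 mm over their backs; the gripper's body (76 mm by 85 mm) begins 54 mm behind the grasp point. The pads swing forward as they close: fully open they stand 13 mm farther back than shut.
Start: joints at [-1.466, 0.158, 1.597, -0, 1.386, -0.21], TCP at [178.011, -546.734, 231.299] pointing down, gripper open.
Joint ranges: [-2.91, 2.91], [-0.94, 2.29], [0.18, 2.7], [-1.29, 4.43], [0.17, 2.64], [-3, 3]. Speed limits (rad/s): [2.57, 2.57, 3.14, 3.14, 3.14, 3.14].

## Interface

Orientations are given as [roll, pitch, yaw] about the fixed x, y, z axes, in that order (R = Rz(yaw) Ry(pitch) Rx(roll)).
In Python, from bench import r gives the robot as it stands. The module is installed in compiled form; this text tells all that it offers.
- The arm moves only by the tool servo_tool, never from a script. Its argument "moves" is a list of rows, each an object of numbers: "x", "y", "z": the shift along the tool's x, y, z in m; "wx", "wy", "wz": the turn, a rotation vector about the tool's x, y, z in rad. A call has 1 to 10 rows; each row is the pose to reach, as a shift and turn from the pose commanded when the call began, along the tool's axes at that moment; what a row does not reach only later rows make up. A row lasts 1/8 s, in which the tool goes at most 62.5 mm and 10.7 degrees, less where a joint would pass 70% of its speed; a pose out of reach is approached as far as the arm can. A call with a gripper value outside its range is refused whole. "gripper" is the opening, from 0 (shut) to 1 (fully open), set as the call begins (left out, the last holds). The fingers move at their own pace and stop on an object; "newtons" is the grip in N (left out, the last holds). Time passes only in rows, so rows that repeat a pose let the fingers close. It gives the time, the measured TCP pose, the force and the opening at its end, in the units of the state.
- r.observe(): the state, without advancing time (a new reading comes with each control period).
- r.get_image(name): name is "side" or "top"; returns (picture, depth): 420x560x3 uint8, blue, green, red; 420x560 float32, mm along the optical axis (not along the pixel's ray), 0 where there is no reading.
- r.camera_params(name): a dict with "fx", "fy", "cx", "cy" (pixels), "origin" and "orientation" of the camera in the world. Camera axes: x right, y down, z forward; pixel columns grow to the right and rows downward; lengths in mm; the calibration is good to about 2 mm. A picture is of the moment at which its call begins. camera_params takes no time and is no camera call.
- r.sign_off(): hands the job in, once; it reports no verdict.
The state is a dict: "time_s": time; "joint_positions": joint angles; "qd": joint speeds; "effort": joint torques, N m; "ee_pos": TCP position; "tool_rot": TCP orientation; "wrist_force": force on the tool from outside, world axes, zero at the start; "torque": the same for the moment, N m; "gripper_width": finger opening in mm.
Only numpy, scipy, OpenCV 4.12 (cv2) and the standard library are available. Lean on these libraries where they do the work, as an engineer would, in place of code of your own. Each camera call takes 0.05 s, during which the arm holds its last target. There are 200 camera calls.

## Working session

There is one attempt and no reset: what is moved stays moved. The work goes in short steps, Python scripts to look and compute and a tool call to move; the robot and the scene stay as the last step left them, time stands still between calls to the robot, and variables do not carry over. Pictures are saved under pics/ and viewed, about 8 in all and at most 12, crops included, and the job is handed in when it is done.

Besides the shell and the picture viewer there is one more tool, called after "Call:" by a JSON object that holds its "name" and its "arguments", one argument or row to a line. servo_tool: Moves the arm, as the interface text tells. Its arguments: {"type":"object","properties":{"moves":{"type":"array","items":{"type":"object","properties":{"x":{"type":"number"},"y":{"type":"number"},"z":{"type":"number"},"wx":{"type":"number"},"wy":{"type":"number"},"wz":{"type":"number"}}}},"gripper":{"type":"number"},"newtons":{"type":"number"}},"required":["moves"]}

```bash
mkdir -p pics
cat > h.py <<'E'
import numpy as np, cv2
from scipy.spatial.transform import Rotation as R
from bench import r
def cam(n):
    c=r.camera_params(n); return c,np.array(c["origin"]),R.from_euler('xyz',c["orientation"]).as_matrix()
def ray(n,u,v,z):
    c,o,M=cam(n); d=M@np.array([(u-c["cx"])/c["fx"],(v-c["cy"])/c["fy"],1]); return o+d*(z-o[2])/d[2]
def cloud(n,dep):
    c,o,M=cam(n); v,u=np.mgrid[:dep.shape[0],:dep.shape[1]]
    P=np.stack([(u-c["cx"])/c["fx"]*dep,(v-c["cy"])/c["fy"]*dep,dep],-1)
    return P@M.T+o
def proj(n,p):
    c,o,M=cam(n); q=M.T@(np.array(p)-o); return q[0]/q[2]*c["fx"]+c["cx"],q[1]/q[2]*c["fy"]+c["cy"]
E
python3 - <<'E'
from h import *
for n in("top","side"):
    i,d=r.get_image(n); cv2.imwrite(f"pics/{n}0.png",i); np.save(f"{n}0.npy",d); print(r.camera_params(n))
print(r.hold_point_z, r.observe())
E
```

```text
{'fx': 400.2716106897741, 'fy': 400.2716106897741, 'cx': 281.24681664660386, 'cy': 214.34520710819112, 'origin': array([ 387.84539725,   29.8218712 , 1176.35736178]), 'orientation': array([-2.99977117, -0.00974881, -1.58078095])}
{'fx': 426.53657625305425, 'fy': 426.53657625305425, 'cx': 280.32799623558503, 'cy': 220.04435383084814, 'origin': array([360.36411062, 618.49328564, 869.7963819 ]), 'orientation': array([-2.49081521,  0.00990367, -2.85970365])}
18.700000000000003 {'time_s': 0.1, 'joint_positions': array([-1.46609294e+00,  1.58964267e-01,  1.59816132e+00, -1.52045159e-06,
        1.38617986e+00, -2.10079056e-01]), 'qd': array([-0.00098713, -0.00162441, -0.00264472, -0.00077952,  0.0002406 ,
       -0.00205918]), 'effort': array([-2.94868150e-04, -3.96988642e+01, -3.32339966e+01, -2.35334619e-04,
        4.14582770e-03, -2.63801286e-05]), 'ee_pos': array([ 177.95696018, -546.18371998,  230.40002435]), 'tool_rot': array([-3.14123693e+00,  1.67544564e-03, -1.25601330e+00]), 'wrist_force': array([0.39157603, 0.13984115, 0.04961616]), 'torque': array([0.02927611, 0.02522058, 0.02840488]), 'gripper_width': 85.12688718541591}
```

View pics/top0.png

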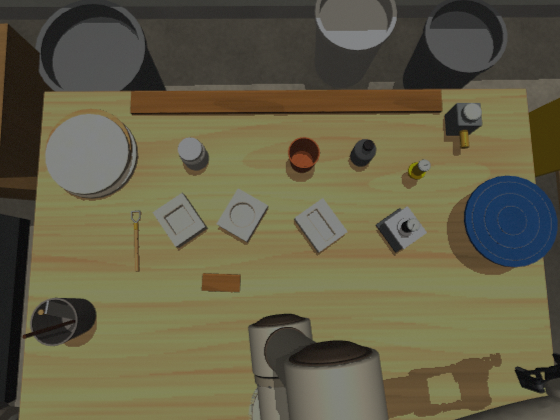

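View pics/side0.png

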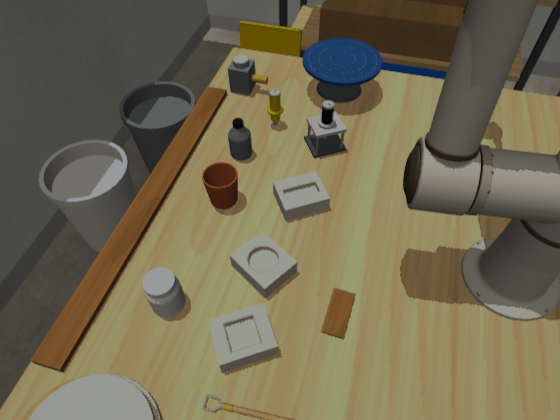

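Top view: the gauge in its stand is near (408,227), with the yellow lookalike at (420,168). The moulds are square (181,220), round (243,215) and slot (320,226). In the side view the gauge is at (327,115), the yellow one at (275,105) and the round mould at (263,262). The black-handled gauge in the stand and the mould with the circular recess fit the description. I'll confirm both in one enlarged crop.

Run:
```python
from h import *
t=cv2.imread("pics/top0.png"); s=cv2.imread("pics/side0.png")
f=lambda i,u,v,w=32:cv2.resize(np.clip(i[v-w:v+w,u-w:u+w].astype(float)*1.5,0,255).astype(np.uint8),(384,288*1) if 0 else (300,300),interpolation=cv2.INTER_CUBIC)
cv2.imwrite("pics/crop.png",np.vstack([np.hstack([f(t,405,227),f(t,243,215)]),np.hstack([f(s,327,125),f(s,263,262,40)])]))
for n,box in(("top",(215,185,275,250)),("side",(225,230,300,295))):
    d=np.load(n+"0.npy"); P=cloud(n,d); u0,v0,u1,v1=box; Q=P[v0:v1,u0:u1]
    for lo,hi in((40,50),(25,35)):
        m=((Q[...,2]>lo)&(Q[...,2]<hi)).astype(np.uint8)
        c=max(cv2.findContours(m,cv2.RETR_EXTERNAL,cv2.CHAIN_APPROX_NONE)[0],key=cv2.contourArea)
        X=Q[m>0]; rr=cv2.minAreaRect(X[:,:2].astype(np.float32)); print(n,"mould z",lo,np.median(X[:,2]),X[:,:2].mean(0),rr)
for n,box in(("top",(375,200,435,255)),("side",(300,95,350,155))):
    d=np.load(n+"0.npy"); P=cloud(n,d); u0,v0,u1,v1=box; Q=P[v0:v1,u0:u1].reshape(-1,3)
    for lo,hi in((138,155),(72,82)):
        X=Q[(Q[:,2]>lo)&(Q[:,2]<hi)]; print(n,"gauge",lo,len(X),np.median(X[:,2]),X.mean(0),cv2.minAreaRect(X[:,:2].astype(np.float32)))
```

```text
top mould z 40 45.50385771700007 [550.05918808 129.07369803] ((550.42138671875, 129.1055450439453), (100.67230987548828, 120.17755126953125), 59.26605224609375)
top mould z 25 30.368467541622522 [550.11483754 128.7971146 ] ((544.9659423828125, 130.27603149414062), (97.44448852539062, 109.49556732177734), 59.44944763183594)
side mould z 40 44.241011105239295 [549.23233264 136.60435306] ((550.5086669921875, 134.17347717285156), (101.8467025756836, 122.21014404296875), 59.049835205078125)
side mould z 25 29.706766676667257 [549.58939576 136.99289635] ((550.1815185546875, 136.2100067138672), (97.75199890136719, 120.37967681884766), 59.31553268432617)
top gauge 138 135 147.66479729740695 [ 505.42198065 -323.50178175  147.56213816] ((506.56365966796875, -323.78076171875), (30.983661651611328, 32.00722885131836), 89.67557525634766)
top gauge 72 411 80.27763576106418 [ 504.84650332 -319.65151268   79.97551437] ((505.470947265625, -324.6507568359375), (90.31963348388672, 82.04978942871094), 33.70981216430664)
side gauge 138 97 145.36910828460077 [ 505.23572586 -316.10718898  145.20190471] ((505.8983154296875, -316.85784912109375), (32.17779541015625, 33.73466110229492), 60.494407653808594)
side gauge 72 454 78.97883077202232 [ 504.11792773 -308.89542786   78.56169047] ((505.14837646484375, -319.24859619140625), (92.70323944091797, 84.48155975341797), 33.48040008544922)
```

View pics/crop.png

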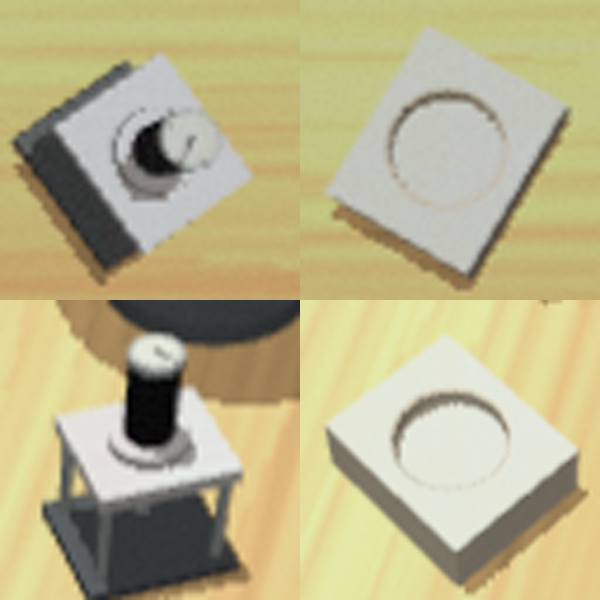

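The crop confirms both targets: the black-handled gauge in its stand and the mould with the circular recess. The two cameras disagree by about 5 mm in y, and by the same amount on both objects, so I'll use the mean. Closing the jaws roughly along y will centre the gauge in that direction.

```bash
cat >> h.py <<'E'
def go(target,cur=None,yaw=-1.256):
    s=r.observe(); M=R.from_matrix(R.from_euler('xyz',[np.pi,0,yaw]).as_matrix()).as_matrix()
    cur=s["ee_pos"] if cur is None else np.array(cur)
    print("shift m",np.round(M.T@(np.array(target)-cur)/1000,4),"t",s["time_s"],"ee",s["ee_pos"].round(1),s["tool_rot"].round(4),"F",s["wrist_force"].round(2),"w",round(s["gripper_width"],1))
E
python3 -c "
from h import *
go([506,-321,231],[178.011,-546.734,231.299])"
```

```text
shift m [-1.131e-01 -3.818e-01  3.000e-04] t 0.1 ee [ 178.  -546.2  230.4] [-3.1412e+00  1.7000e-03 -1.2560e+00] F [0.39 0.14 0.05] w 85.1
```

Call:
{"name": "servo_tool", "arguments": {
  "moves": [
    {"x": -0.006, "y": -0.02},
    {"x": -0.02, "y": -0.066},
    {"x": -0.035, "y": -0.119},
    {"x": -0.051, "y": -0.172},
    {"x": -0.067, "y": -0.225},
    {"x": -0.083, "y": -0.278},
    {"x": -0.098, "y": -0.33},
    {"x": -0.108, "y": -0.366},
    {"x": -0.1131, "y": -0.3818},
    {"x": -0.1131, "y": -0.3818}
  ],
  "gripper": 1,
  "newtons": 60
}}

```text
invalid input
```

Call:
{"name": "servo_tool", "arguments": {
  "moves": [
    {},
    {}
  ]
}}

```text
invalid input
```

Run:
```python
from h import *
go([506,-321,96])
ims=[]
for n in("top","side"):
    i,d=r.get_image(n); 
    u,v=map(int,proj(n,[506,-321,140])); w=60
    for z in (96,): pass
    ims.append(cv2.resize(i[v-w:v+w,u-w:u+w],(400,400),interpolation=cv2.INTER_CUBIC))
cv2.imwrite("pics/over.png",np.hstack(ims))
```

```text
shift m [-0.1125 -0.3816  0.1344] t 0.1 ee [ 178.  -546.2  230.4] [-3.1412e+00  1.7000e-03 -1.2560e+00] F [0.39 0.14 0.05] w 85.1
```

View pics/over.png

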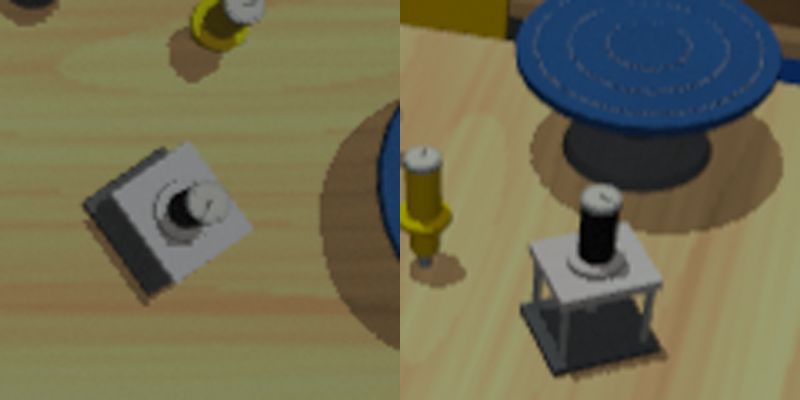

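The moves were refused and the arm has not moved. The picture shows the same scene as before. I'll send full rows with all six numbers.

Call:
{"name": "servo_tool", "arguments": {
  "moves": [
    {"x": -0.006, "y": -0.02, "z": 0, "wx": 0, "wy": 0, "wz": 0},
    {"x": -0.02, "y": -0.066, "z": 0, "wx": 0, "wy": 0, "wz": 0},
    {"x": -0.035, "y": -0.119, "z": 0, "wx": 0, "wy": 0, "wz": 0},
    {"x": -0.051, "y": -0.172, "z": 0, "wx": 0, "wy": 0, "wz": 0},
    {"x": -0.067, "y": -0.225, "z": 0, "wx": 0, "wy": 0, "wz": 0},
    {"x": -0.083, "y": -0.278, "z": 0, "wx": 0, "wy": 0, "wz": 0},
    {"x": -0.098, "y": -0.33, "z": 0, "wx": 0, "wy": 0, "wz": 0},
    {"x": -0.108, "y": -0.366, "z": 0, "wx": 0, "wy": 0, "wz": 0},
    {"x": -0.113, "y": -0.382, "z": 0, "wx": 0, "wy": 0, "wz": 0},
    {"x": -0.113, "y": -0.382, "z": 0, "wx": 0, "wy": 0, "wz": 0}
  ],
  "gripper": 1,
  "newtons": 60
}}

```text
time_s: 1.45
ee_pos: [506.6, -320.2, 231.2]
tool_rot: [3.141, 0.0, -1.254]
wrist_force: [-0.2, -0.5, -1.1]
gripper_width: 85.5
```

Call:
{"name": "servo_tool", "arguments": {
  "moves": [
    {"x": 0, "y": 0, "z": 0.02},
    {"x": 0, "y": 0, "z": 0.05},
    {"x": 0, "y": 0, "z": 0.08},
    {"x": 0, "y": 0, "z": 0.105},
    {"x": 0, "y": 0, "z": 0.125},
    {"x": 0, "y": 0, "z": 0.134},
    {"x": 0, "y": 0, "z": 0.134}
  ]
}}

```text
invalid input
```

Run:
```python
from h import *
go([506,-321,96])
ims=[]
for n in("top","side"):
    i,d=r.get_image(n); np.save(n+"1.npy",d)
    u,v=map(int,proj(n,[506,-321,140])); w=45
    ims.append(cv2.resize(i[v-w:v+w,u-w:u+w],(400,400),interpolation=cv2.INTER_CUBIC))
cv2.imwrite("pics/strad.png",np.hstack(ims))
```

```text
shift m [0.0006 0.0008 0.1352] t 1.45 ee [ 506.6 -320.2  231.2] [ 3.1412e+00  2.0000e-04 -1.2543e+00] F [-0.15 -0.49 -1.11] w 85.5
```

View pics/strad.png

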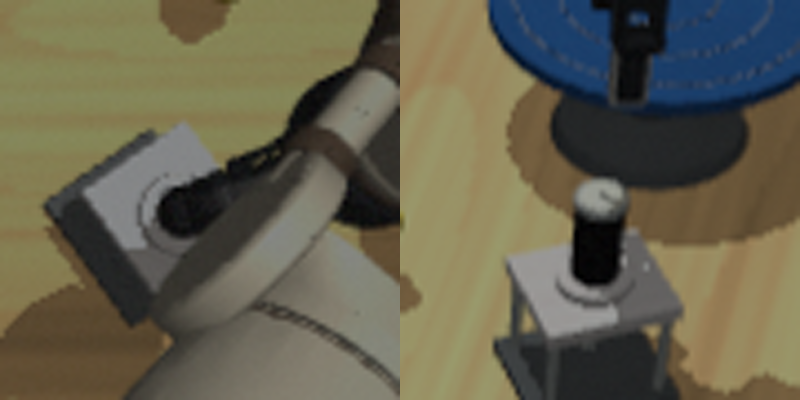

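The arm is above the gauge but still high, because that move was also refused: every row needs all six numbers. Descending now.

Call:
{"name": "servo_tool", "arguments": {
  "moves": [
    {"x": 0, "y": 0, "z": 0.02, "wx": 0, "wy": 0, "wz": 0},
    {"x": 0, "y": 0, "z": 0.05, "wx": 0, "wy": 0, "wz": 0},
    {"x": 0, "y": 0, "z": 0.08, "wx": 0, "wy": 0, "wz": 0},
    {"x": 0, "y": 0, "z": 0.105, "wx": 0, "wy": 0, "wz": 0},
    {"x": 0, "y": 0, "z": 0.125, "wx": 0, "wy": 0, "wz": 0},
    {"x": 0, "y": 0, "z": 0.134, "wx": 0, "wy": 0, "wz": 0},
    {"x": 0, "y": 0, "z": 0.134, "wx": 0, "wy": 0, "wz": 0}
  ],
  "gripper": 1,
  "newtons": 60
}}

```text
time_s: 2.42
ee_pos: [505.9, -321.0, 96.8]
tool_rot: [3.141, 0.001, -1.256]
wrist_force: [1.1, 0.3, -0.1]
gripper_width: 85.5
```

Run:
```python
from h import *
go([506,-321,96])
ims=[]
for n in("top","side"):
    i,d=r.get_image(n); np.save(n+"1.npy",d)
    u,v=map(int,proj(n,[506,-321,140])); w=45
    ims.append(cv2.resize(i[v-w:v+w,u-w:u+w],(400,400),interpolation=cv2.INTER_CUBIC))
cv2.imwrite("pics/strad2.png",np.hstack(ims))
```

```text
shift m [ 0.     -0.0001  0.0008] t 2.425 ee [ 505.9 -321.    96.8] [ 3.1411e+00  8.0000e-04 -1.2564e+00] F [ 1.06  0.31 -0.06] w 85.5
```

View pics/strad2.png

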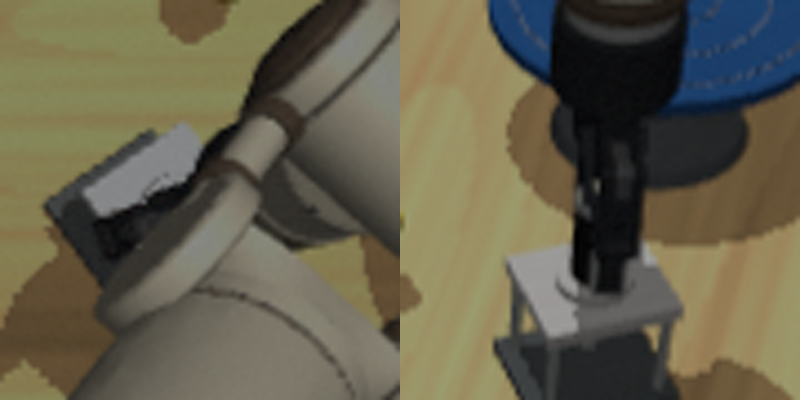

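The fingers straddle the handle just above the collar: in the side crop the near finger is at about (610,220). It sits off to the robot side, as the jaw yaw would put it. Closing.

Call:
{"name": "servo_tool", "arguments": {
  "moves": [
    {"x": 0, "y": 0, "z": 0, "wx": 0, "wy": 0, "wz": 0},
    {"x": 0, "y": 0, "z": 0, "wx": 0, "wy": 0, "wz": 0},
    {"x": 0, "y": 0, "z": 0, "wx": 0, "wy": 0, "wz": 0},
    {"x": 0, "y": 0, "z": 0, "wx": 0, "wy": 0, "wz": 0},
    {"x": 0, "y": 0, "z": 0, "wx": 0, "wy": 0, "wz": 0},
    {"x": 0, "y": 0, "z": 0, "wx": 0, "wy": 0, "wz": 0},
    {"x": 0, "y": 0, "z": 0, "wx": 0, "wy": 0, "wz": 0},
    {"x": 0, "y": 0, "z": 0, "wx": 0, "wy": 0, "wz": 0}
  ],
  "gripper": 0,
  "newtons": 60
}}

```text
time_s: 3.52
ee_pos: [506.7, -321.4, 98.0]
tool_rot: [-3.141, -0.001, -1.256]
wrist_force: [0.7, 0.6, 5.4]
gripper_width: 30.8
```

Call:
{"name": "servo_tool", "arguments": {
  "moves": [
    {"x": 0, "y": 0, "z": -0.003, "wx": 0, "wy": 0, "wz": 0},
    {"x": 0, "y": 0, "z": -0.01, "wx": 0, "wy": 0, "wz": 0},
    {"x": 0, "y": 0, "z": -0.02, "wx": 0, "wy": 0, "wz": 0},
    {"x": 0, "y": 0, "z": -0.032, "wx": 0, "wy": 0, "wz": 0},
    {"x": 0, "y": 0, "z": -0.045, "wx": 0, "wy": 0, "wz": 0},
    {"x": 0, "y": 0, "z": -0.06, "wx": 0, "wy": 0, "wz": 0},
    {"x": 0, "y": 0, "z": -0.075, "wx": 0, "wy": 0, "wz": 0},
    {"x": 0, "y": 0, "z": -0.086, "wx": 0, "wy": 0, "wz": 0},
    {"x": 0, "y": 0, "z": -0.09, "wx": 0, "wy": 0, "wz": 0},
    {"x": 0, "y": 0, "z": -0.09, "wx": 0, "wy": 0, "wz": 0}
  ],
  "gripper": 0,
  "newtons": 60
}}

```text
time_s: 4.78
ee_pos: [506.2, -321.0, 187.3]
tool_rot: [3.142, 0.0, -1.256]
wrist_force: [0.9, 1.0, -2.5]
gripper_width: 30.7
```

Run:
```python
from h import *
go([550.5,131.6,187],[506,-321,186.8])
s=r.observe()["ee_pos"]
ims=[]
for n in("top","side"):
    i,d=r.get_image(n); np.save(n+"2.npy",d);cv2.imwrite(f"pics/{n}2.png",i)
    u,v=map(int,proj(n,[s[0],s[1],165])); w=45
    ims.append(cv2.resize(i[v-w:v+w,u-w:u+w],(400,400),interpolation=cv2.INTER_CUBIC))
cv2.imwrite("pics/lift.png",np.hstack(ims))
```

```text
shift m [-4.166e-01 -1.824e-01 -2.000e-04] t 4.775 ee [ 506.2 -321.   187.3] [ 3.1415  0.     -1.256 ] F [ 0.93  1.04 -2.46] w 30.7
```

View pics/lift.png

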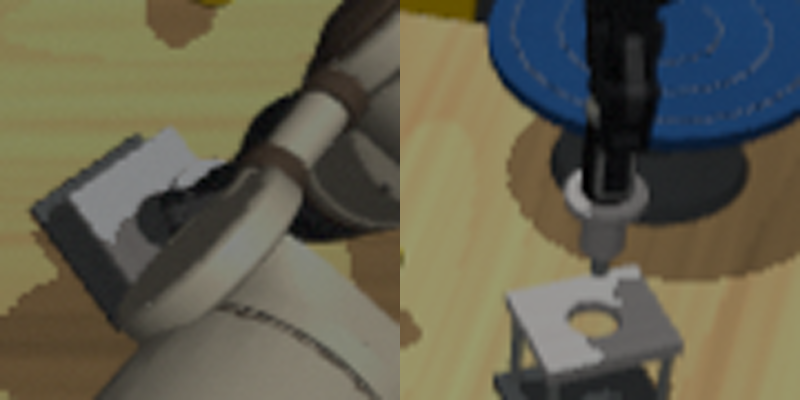

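The gauge is out: the collar, barrel and tip (side crop, (600,190) to (600,270)) hang free and upright above the empty stand hole at (593,320). Moving over to the mould.

Call:
{"name": "servo_tool", "arguments": {
  "moves": [
    {"x": -0.012, "y": -0.005, "z": 0, "wx": 0, "wy": 0, "wz": 0},
    {"x": -0.04, "y": -0.0175, "z": 0, "wx": 0, "wy": 0, "wz": 0},
    {"x": -0.08, "y": -0.035, "z": 0, "wx": 0, "wy": 0, "wz": 0},
    {"x": -0.125, "y": -0.055, "z": 0, "wx": 0, "wy": 0, "wz": 0},
    {"x": -0.17, "y": -0.0745, "z": 0, "wx": 0, "wy": 0, "wz": 0},
    {"x": -0.215, "y": -0.094, "z": 0, "wx": 0, "wy": 0, "wz": 0},
    {"x": -0.26, "y": -0.114, "z": 0, "wx": 0, "wy": 0, "wz": 0},
    {"x": -0.305, "y": -0.1335, "z": 0, "wx": 0, "wy": 0, "wz": 0},
    {"x": -0.345, "y": -0.151, "z": 0, "wx": 0, "wy": 0, "wz": 0},
    {"x": -0.375, "y": -0.164, "z": 0, "wx": 0, "wy": 0, "wz": 0}
  ],
  "gripper": 0,
  "newtons": 60
}}

```text
time_s: 6.12
ee_pos: [545.2, 89.0, 186.9]
tool_rot: [3.141, 0.001, -1.254]
wrist_force: [0.1, 0.6, -1.7]
gripper_width: 30.7
```

Call:
{"name": "servo_tool", "arguments": {
  "moves": [
    {"x": -0.022, "y": -0.01, "z": 0, "wx": 0, "wy": 0, "wz": 0},
    {"x": -0.036, "y": -0.0158, "z": 0, "wx": 0, "wy": 0, "wz": 0},
    {"x": -0.0416, "y": -0.0184, "z": 0, "wx": 0, "wy": 0, "wz": 0},
    {"x": -0.0416, "y": -0.0184, "z": 0, "wx": 0, "wy": 0, "wz": 0},
    {"x": -0.0416, "y": -0.0184, "z": 0, "wx": 0, "wy": 0, "wz": 0},
    {"x": -0.0416, "y": -0.0184, "z": 0, "wx": 0, "wy": 0, "wz": 0}
  ],
  "gripper": 0,
  "newtons": 60
}}

```text
time_s: 6.88
ee_pos: [550.8, 130.9, 187.3]
tool_rot: [3.142, -0.0, -1.257]
wrist_force: [0.3, 0.5, -2.1]
gripper_width: 30.7
```

Run:
```python
from h import *
go([550.5,131.6,137])
s=r.observe()["ee_pos"]
ims=[]
for n in("top","side"):
    i,d=r.get_image(n); np.save(n+"3.npy",d);cv2.imwrite(f"pics/{n}3.png",i)
    u,v=map(int,proj(n,[s[0],s[1],110])); w=60
    print(n,"crop origin",u-w,v-w,"scale",400/2/w,"exp tip",proj(n,[s[0],s[1],117.5]))
    ims.append(cv2.resize(i[v-w:v+w,u-w:u+w],(400,400),interpolation=cv2.INTER_CUBIC))
cv2.imwrite("pics/mould3.png",np.clip(np.hstack(ims)*1.3,0,255).astype(np.uint8))
```

```text
shift m [-0.0007  0.      0.0503] t 6.875 ee [550.8 130.9 187.3] [ 3.1415e+00 -1.0000e-04 -1.2570e+00] F [ 0.26  0.48 -2.07] w 30.7
top crop origin 179 150 scale 3.3333333333333335 exp tip (np.float64(238.96234925277656), np.float64(210.3247435893316))
side crop origin 201 181 scale 3.3333333333333335 exp tip (np.float64(261.7705748315957), np.float64(239.28673195784685))
```

View pics/mould3.png

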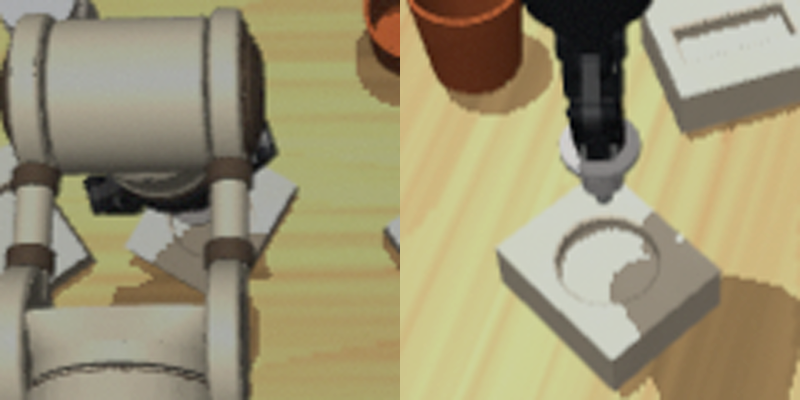

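The side view shows the tip at crop (602,200), full-frame (261.6,241). I predicted (261.8,239.3) for the end centre, so the gauge is where the arm says it is. The recess lies below it. I'll descend to the hover height and then compare tip and recess in that same camera.

Call:
{"name": "servo_tool", "arguments": {
  "moves": [
    {"x": 0, "y": 0, "z": 0.007, "wx": 0, "wy": 0, "wz": 0},
    {"x": 0, "y": 0, "z": 0.017, "wx": 0, "wy": 0, "wz": 0},
    {"x": 0, "y": 0, "z": 0.028, "wx": 0, "wy": 0, "wz": 0},
    {"x": 0, "y": 0, "z": 0.038, "wx": 0, "wy": 0, "wz": 0},
    {"x": 0, "y": 0, "z": 0.045, "wx": 0, "wy": 0, "wz": 0},
    {"x": 0, "y": 0, "z": 0.047, "wx": 0, "wy": 0, "wz": 0},
    {"x": 0, "y": 0, "z": 0.047, "wx": 0, "wy": 0, "wz": 0},
    {"x": 0, "y": 0, "z": 0.047, "wx": 0, "wy": 0, "wz": 0}
  ],
  "gripper": 0,
  "newtons": 60
}}

```text
time_s: 7.98
ee_pos: [551.1, 131.6, 140.8]
tool_rot: [-3.141, -0.0, -1.256]
wrist_force: [-0.2, 0.1, -3.1]
gripper_width: 30.4
```

Run:
```python
from h import *
from scipy.optimize import least_squares
go([550.5,131.6,140])
s=r.observe()["ee_pos"]; n="side"; c,o,M=cam(n)
for n in("side",):
    i,d=r.get_image(n); cv2.imwrite("pics/side4.png",i)
    P=cloud(n,d).reshape(-1,3); k=(d.ravel()>0)&(np.hypot(*(P[:,:2]-s[:2]).T)<40); P=P[k]
    for nm,lo,hi,rad in(("barrel",93,118,14),("tip",73,87,6)):
        X=P[(P[:,2]>lo)&(P[:,2]<hi)&(np.hypot(*(P[:,:2]-s[:2]).T)<20)]
        f=least_squares(lambda q:np.hypot(*(X[:,:2]-q[:2]).T)-rad,s[:2],loss="soft_l1"); print(nm,len(X),f.x,np.abs(f.fun).mean())
        print("  lowest",P[np.hypot(*(P[:,:2]-f.x).T)<10][:,2][P[np.hypot(*(P[:,:2]-f.x).T)<10][:,2]>55].min())
    X=P[(P[:,2]>120)&(P[:,2]<134)&(np.hypot(*(P[:,:2]-s[:2]).T)<30)]; print("collar",len(X),cv2.minAreaRect(X[:,:2].astype(np.float32)),X[:,2].min(),X[:,2].max())
# recess wall top circle from first side depth: boundary of z>40 hole
d=np.load("side0.npy"); P=cloud("side",d); Q=P[230:295,225:300]
m=((Q[...,2]>37)).astype(np.uint8); cs,h=cv2.findContours(m,cv2.RETR_CCOMP,cv2.CHAIN_APPROX_NONE)
for cc,hh in zip(cs,h[0]):
    if hh[3]>=0 and cv2.contourArea(cc)>200:
        e=cv2.fitEllipse(cc); print("recess ellipse",e,ray("side",e[0][0]+225,e[0][1]+230,44.2), ray("side",e[0][0]+225,e[0][1]+230,45))
```

```text
shift m [-0.0002  0.0005  0.0008] t 7.975 ee [551.1 131.6 140.8] [-3.1407e+00 -3.0000e-04 -1.2559e+00] F [-0.24  0.13 -3.1 ] w 30.4
barrel 36 [550.14668678 133.74035171] 0.4522178393996595
  lowest 72.99549690221875
tip 7 [549.67590202 133.53461365] 0.364976205403015
  lowest 72.99549690221875
collar 185 ((547.9345703125, 138.89956665039062), (48.653045654296875, 41.47719192504883), 27.262311935424805) 121.35220031688004 133.5931370037149
recess ellipse ((37.891700744628906, 29.965967178344727), (25.797595977783203, 30.950544357299805), 83.7677230834961) [549.51954596 137.15914588  44.2       ] [549.33625501 137.62555697  45.        ]
```

In the side camera the gauge sits at (550.1,133.7) and the mould at (550.5,134.2). That puts it under 1 mm off centre, well inside the 35 mm recess radius. Hold still for the zeroing.

Call:
{"name": "servo_tool", "arguments": {
  "moves": [
    {"x": 0, "y": 0, "z": 0, "wx": 0, "wy": 0, "wz": 0},
    {"x": 0, "y": 0, "z": 0, "wx": 0, "wy": 0, "wz": 0},
    {"x": 0, "y": 0, "z": 0, "wx": 0, "wy": 0, "wz": 0},
    {"x": 0, "y": 0, "z": 0, "wx": 0, "wy": 0, "wz": 0},
    {"x": 0, "y": 0, "z": 0, "wx": 0, "wy": 0, "wz": 0},
    {"x": 0, "y": 0, "z": 0, "wx": 0, "wy": 0, "wz": 0},
    {"x": 0, "y": 0, "z": 0, "wx": 0, "wy": 0, "wz": 0},
    {"x": 0, "y": 0, "z": 0, "wx": 0, "wy": 0, "wz": 0},
    {"x": 0, "y": 0, "z": 0, "wx": 0, "wy": 0, "wz": 0},
    {"x": 0, "y": 0, "z": 0, "wx": 0, "wy": 0, "wz": 0}
  ],
  "gripper": 0,
  "newtons": 60
}}

```text
time_s: 9.28
ee_pos: [550.7, 131.6, 140.3]
tool_rot: [-3.142, 0.0, -1.256]
wrist_force: [-0.6, -0.1, -2.8]
gripper_width: 30.9
```

Call:
{"name": "servo_tool", "arguments": {
  "moves": [
    {"x": 0, "y": 0, "z": 0, "wx": 0, "wy": 0, "wz": 0},
    {"x": 0, "y": 0, "z": 0, "wx": 0, "wy": 0, "wz": 0},
    {"x": 0, "y": 0, "z": 0, "wx": 0, "wy": 0, "wz": 0}
  ],
  "gripper": 0,
  "newtons": 60
}}

```text
time_s: 9.65
ee_pos: [550.7, 131.6, 140.3]
tool_rot: [3.142, 0.0, -1.256]
wrist_force: [0.7, 0.1, -1.5]
gripper_width: 31.1
```

Call:
{"name": "servo_tool", "arguments": {
  "moves": [
    {"x": 0, "y": 0, "z": 0.005, "wx": 0, "wy": 0, "wz": 0},
    {"x": 0, "y": 0, "z": 0.012, "wx": 0, "wy": 0, "wz": 0},
    {"x": 0, "y": 0, "z": 0.02, "wx": 0, "wy": 0, "wz": 0},
    {"x": 0, "y": 0, "z": 0.026, "wx": 0, "wy": 0, "wz": 0},
    {"x": 0, "y": 0, "z": 0.031, "wx": 0, "wy": 0, "wz": 0},
    {"x": 0, "y": 0, "z": 0.034, "wx": 0, "wy": 0, "wz": 0},
    {"x": 0, "y": 0, "z": 0.034, "wx": 0, "wy": 0, "wz": 0},
    {"x": 0, "y": 0, "z": 0.034, "wx": 0, "wy": 0, "wz": 0},
    {"x": 0, "y": 0, "z": 0.034, "wx": 0, "wy": 0, "wz": 0}
  ],
  "gripper": 0,
  "newtons": 60
}}

```text
time_s: 10.78
ee_pos: [550.9, 131.6, 106.6]
tool_rot: [-3.141, -0.0, -1.256]
wrist_force: [0.8, 1.6, -2.5]
gripper_width: 31.0
```

The gauge is free, with a baseline Fz of about -2.4 N (noise about 0.6 N). Approaching contact in small steps.

Call:
{"name": "servo_tool", "arguments": {
  "moves": [
    {"x": 0, "y": 0, "z": 0.002, "wx": 0, "wy": 0, "wz": 0},
    {"x": 0, "y": 0, "z": 0.004, "wx": 0, "wy": 0, "wz": 0},
    {"x": 0, "y": 0, "z": 0.004, "wx": 0, "wy": 0, "wz": 0}
  ],
  "gripper": 0,
  "newtons": 60
}}

```text
time_s: 11.15
ee_pos: [550.4, 131.6, 102.0]
tool_rot: [3.141, 0.0, -1.256]
wrist_force: [0.0, -0.0, -2.5]
gripper_width: 30.4
```

Call:
{"name": "servo_tool", "arguments": {
  "moves": [
    {"x": 0, "y": 0, "z": 0.001, "wx": 0, "wy": 0, "wz": 0},
    {"x": 0, "y": 0, "z": 0.002, "wx": 0, "wy": 0, "wz": 0},
    {"x": 0, "y": 0, "z": 0.002, "wx": 0, "wy": 0, "wz": 0}
  ],
  "gripper": 0,
  "newtons": 60
}}

```text
time_s: 11.52
ee_pos: [550.6, 131.6, 100.2]
tool_rot: [3.141, 0.0, -1.256]
wrist_force: [-0.8, -0.4, -2.4]
gripper_width: 30.4
```

Call:
{"name": "servo_tool", "arguments": {
  "moves": [
    {"x": 0, "y": 0, "z": 0.001, "wx": 0, "wy": 0, "wz": 0},
    {"x": 0, "y": 0, "z": 0.001, "wx": 0, "wy": 0, "wz": 0}
  ],
  "gripper": 0,
  "newtons": 60
}}

```text
time_s: 11.78
ee_pos: [550.9, 131.6, 99.8]
tool_rot: [-3.141, -0.0, -1.256]
wrist_force: [-1.0, 0.1, 0.7]
gripper_width: 30.7
```

Call:
{"name": "servo_tool", "arguments": {
  "moves": [
    {"x": 0, "y": 0, "z": 0.001, "wx": 0, "wy": 0, "wz": 0},
    {"x": 0, "y": 0, "z": 0.001, "wx": 0, "wy": 0, "wz": 0}
  ],
  "gripper": 0,
  "newtons": 60
}}

```text
time_s: 12.02
ee_pos: [550.9, 131.6, 98.6]
tool_rot: [-3.141, -0.0, -1.256]
wrist_force: [-0.7, 0.9, 1.2]
gripper_width: 30.9
```

Call:
{"name": "servo_tool", "arguments": {
  "moves": [
    {"x": 0, "y": 0, "z": 0.001, "wx": 0, "wy": 0, "wz": 0},
    {"x": 0, "y": 0, "z": 0.001, "wx": 0, "wy": 0, "wz": 0}
  ],
  "gripper": 0,
  "newtons": 60
}}

```text
time_s: 12.28
ee_pos: [550.9, 131.6, 97.5]
tool_rot: [-3.141, -0.0, -1.256]
wrist_force: [-0.2, 1.1, 2.5]
gripper_width: 30.8
```

Contact came at a TCP height of about 99.9, where Fz jumped by the 3 N preload. At 97.5 the force gives a travel of about 2.4 mm, which agrees. The target is z ≈ 93.9 and Fz ≈ +5.4.

Call:
{"name": "servo_tool", "arguments": {
  "moves": [
    {"x": 0, "y": 0, "z": 0.001, "wx": 0, "wy": 0, "wz": 0},
    {"x": 0, "y": 0, "z": 0.002, "wx": 0, "wy": 0, "wz": 0},
    {"x": 0, "y": 0, "z": 0.003, "wx": 0, "wy": 0, "wz": 0},
    {"x": 0, "y": 0, "z": 0.003, "wx": 0, "wy": 0, "wz": 0},
    {"x": 0, "y": 0, "z": 0.003, "wx": 0, "wy": 0, "wz": 0}
  ],
  "gripper": 0,
  "newtons": 60
}}

```text
time_s: 12.9
ee_pos: [550.9, 131.6, 94.6]
tool_rot: [-3.141, -0.0, -1.256]
wrist_force: [-1.0, 0.8, 6.0]
gripper_width: 30.7
```

Run:
```python
from h import *
F=[];Z=[]
for k in range(24):
    i,d=r.get_image("side"); s=r.observe(); F.append(s["wrist_force"]); Z.append(s["ee_pos"])
print(np.mean(F,0),np.std(F,0),np.mean(Z,0),np.std(Z,0),s["time_s"],s["tool_rot"],s["gripper_width"])
p=np.mean(Z,0); u,v=map(int,proj("side",[p[0],p[1],80])); w=40
cv2.imwrite("pics/press.png",np.clip(cv2.resize(i[v-w:v+w,u-w:u+w],(560,560),interpolation=cv2.INTER_CUBIC)*1.4,0,255).astype(np.uint8))
```

```text
[-1.2838199   0.38057548  4.97134656] [0.56016441 0.46681459 0.49553322] [550.93072314 131.62475383  94.58060321] [0.01460763 0.01345606 0.01493054] 14.1 [-3.14109496e+00 -1.01351173e-04 -1.25601430e+00] 30.90378471171073
```

View pics/press.png

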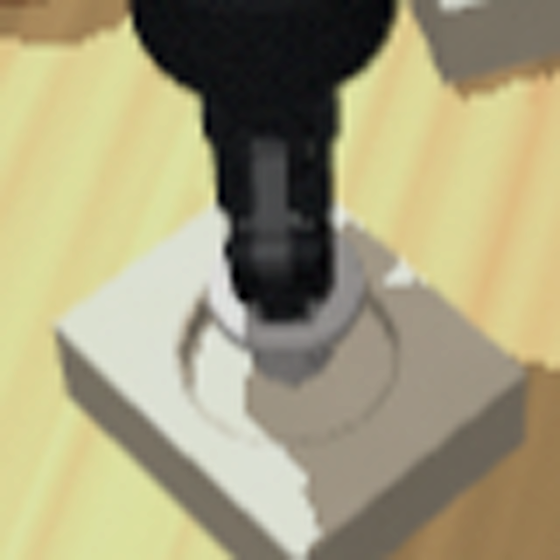

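The gauge stands upright in the recess: the tip is at crop (290,375), central in the rim ellipse, which spans (180–400, 260–445). Travel is about 5.3 mm by position and 5.5 mm by force, so it needs another 0.6 mm.

Call:
{"name": "servo_tool", "arguments": {
  "moves": [
    {"x": 0, "y": 0, "z": 0.0006, "wx": 0, "wy": 0, "wz": 0},
    {"x": 0, "y": 0, "z": 0.0006, "wx": 0, "wy": 0, "wz": 0},
    {"x": 0, "y": 0, "z": 0.0006, "wx": 0, "wy": 0, "wz": 0}
  ],
  "gripper": 0,
  "newtons": 60
}}

```text
time_s: 14.48
ee_pos: [551.0, 131.6, 94.1]
tool_rot: [-3.141, -0.0, -1.256]
wrist_force: [-1.8, 0.0, 5.4]
gripper_width: 30.5
```

Run:
```python
from h import *
F=[];Z=[]
for k in range(24):
    r.get_image("side"); s=r.observe(); F.append(s["wrist_force"]); Z.append(s["ee_pos"])
f,z=np.mean(F,0),np.mean(Z,0)
print(f,z,s["time_s"],s["gripper_width"]); print("travel pos",99.9-z[2],"force",(f[2]+2.45-3)/.8)
if 5.5<99.9-z[2]<6.5 and 5<(f[2]+2.45-3)/.8<7: print(r.sign_off())
```

```text
[-1.44853023  0.46134354  5.62096823] [550.95322715 131.62805349  94.05797021] 15.675 30.952542123896613
travel pos 5.842029786079507 force 6.338710289414862
the job is handed in; nothing more can be done
None
```

I took the black-handled gauge from its stand, zeroed it over the round recess, and pressed it to about half travel on the recess floor. I then handed the job in at 15.7 s, still gripping and pressing.

- **Zeroing:** it was held upright and still for more than 1.5 s, with the tip about 40 mm above the recess floor.
- **Travel:** tip travel came out at 5.8 mm by position and 6.3 mm by the averaged wrist force, against the target of 6 mm.
- **Position:** the side camera put the gauge within 1 mm of the recess centre. The last picture, taken 0.6 mm before the final depth, showed the tip central in the recess.
- **Camera disagreement:** the two cameras differed by about 5 mm in y, so I used their mean. The side-camera comparison of gauge and mould agreed with that.
- **Other forces:** a sideways force of about 1.4 N remained at the end. As the jaws closed on the gauge, the vertical wrist force rose to about 5 N and was gone once it was lifted.
- **Refused calls:** three early move calls were rejected for incomplete rows, and the arm did not move.

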